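# Dispense a snap cap and close the spice jar

### The job

Close the open spice jar: pull the dispenser's lever all the way through its stroke so that it pushes out a red cap, and ease the lever back slowly to rest without letting it fly back. Then take the cap from the dispenser's tray and press it onto the jar's neck until it clicks, and keep pressing: finish while still holding the cap fully home and firmly pressed down on the jar. Leave the other goods on the table where they are.

Things in the scene. Friction and masses are not known exactly. Their poses are not given: they have to be found in the camera images.
- dispenser: cap dispenser fixed to the table: wooden base board 285 x 130 x 20 mm, low green housing (x 0 to 168 mm, 80 mm wide, top 62 mm up) under a clear tube of spare caps (top 128 mm up; they stay). Origin on the table, z up; -x points to the open tray (x -115 to 0, 6 mm lip at its end); lever on the -y side. A full pull pushes one cap out of the housing along -x to x = about -61 mm; it stays there
- lever (a joint): angle of the dispenser's sprung lever, rad: 0 at rest (leaning 0.45 rad to the dispenser's +x), stop at 0.9 (leaning 0.45 rad to -x, the tray side). Pulling the handle towards the dispenser's -x increases it. A spring always drives it back, about 3 N at rest and 7 N at the stop felt at the handle; let go, it flies back
- handle (a point): middle of the grip length of the lever's handle: a black round bar, 16 mm diameter, 78 mm long, level along the dispenser's y axis; 158 mm above the table at rest, 170 mm at mid-stroke, free on all sides except its inner end. It moves on a 120 mm arc about the pivot, in the dispenser's x-z plane
- lever_pivot (a point): point on the lever's hinge axis (along the dispenser's y), level with the middle of the handle's length, 50 mm above the table; fixed to the dispenser
- tray (a point): point on top of the tray board (20 mm above the table) where the pushed-out cap's underside centre comes to rest, within about 10 mm; the board is 130 mm wide here and has no side walls
- cap: the red round snap cap to use (pale disc on top), at first hidden in the dispenser: 53 mm diameter, 30 mm high, hollow below, plain side wall, about 40 g. Origin at the centre of its underside, z up. A lip inside its lower edge leaves a 40 mm opening; the underside of its top is 27 mm above the origin
- jar: open amber spice jar in a 90 mm square wooden block fixed to the table; body 68 mm diameter up to 76 mm, then shoulder and 38 mm neck with six sprung beads. Origin on the table under its centre, z up. The cap first stops on the beads, underside 118 mm above the table; 10 to 20 N straight down pushes it over them, the force drops, and it is home with underside 101 mm, top 131 mm above the table
- neck_top (a point): centre of the top of the jar's neck, 128 mm above the table; the neck tapers to 30 mm diameter over its top 5 mm, which guides the cap. Cap fully home: its origin 27 mm below this point
- spice_tin: small brass tin, 48 mm diameter, 55 mm high, not to be disturbed; origin under its centre
- scoop: wooden-handled metal scoop spoon, 160 mm long, lying on the table, not to be disturbed; origin under its middle
- herb_jar: closed green jar with red lid, 70 mm diameter, 110 mm high, not to be disturbed; origin under its centre
- pepper_jar: closed terracotta-coloured jar with red lid, 70 mm diameter, 110 mm high, not to be disturbed; origin under its centre
- gift_box: cardboard box 70 x 100 x 50 mm, not to be disturbed; origin under its centre
- bowl: blue bowl, 110 mm diameter, 45 mm high, not to be disturbed; origin under its centre
- saffron_tin: flat yellow tin 50 x 75 x 30 mm, not to be disturbed; origin under its centre
Mind the look-alikes: they are no part of the job. Leave any black, turquoise or yellow look-alike of the jar alone.

How it is judged (in metres and radians):
On the way, in this order (a step that is already met when the one before it is completed fails the run):
1. the lever has been pulled all the way (0.83 rad or more) (value of joint lever above 0.83 rad), for 0.05 s.
2. the lever is back at rest and the cap lies out on the tray (value of joint lever below 0.08 rad and x of cap in the frame of dispenser below -0.04 m), for 0.1 s.
3. the cap has snapped fully home on the jar's neck (horizontal distance between cap and neck_top below 0.004 m and z of cap in the frame of neck_top below -0.0245 m and angle between cap's own z axis and vertical below 0.08 rad), for 0.1 s.
At the end, for the whole second after the job is handed in: the cap sits upright (within 4.5 degrees) on the jar's neck, centred within 4 mm and fully home within 2.5 mm, the robot's fingers are on it and it is pressed onto the jar with more than 4 N throughout the last second, and the lever is at rest (below 0.08 rad) (all of step 3 and contact force between cap and jar above 4 N and contact force between the fingers and cap above 2 N and value of joint lever below 0.08 rad); the arm keeps its last pose, push and grip.
It fails at once if the lever was let go and flew back (value of joint lever above 0.2 rad and velocity of joint lever below -2 rad/s).
It fails at once if one of the other goods was moved more than 30 mm (distance of any of spice_tin, scoop, herb_jar, pepper_jar, gift_box, bowl, saffron_tin from where it was at the start of the episode above 0.03 m).
It also fails if it takes over 70 s, if anything falls off the work surface, if the arm or the gripper's body presses on something with over 40 N, if the wrist force passes 120 N, or if a joint passes its speed limit or range.

### The arm

A 6-joint arm with a two-finger parallel gripper is mounted at the origin on the work surface. World frame = base frame: x ahead of the robot, y to its left, z up, the work surface at z = 0. Lengths are in m, angles in degrees, forces in N, time in s.
With the tool pointing down it reaches from about 0.375 to 0.75 m from the base axis. Payload 9 kg.
Tool frame: the origin (TCP) lies at the very end of the fingers, on their centre line; the grasp point (between the pads) lies robot.hold_point_z behind it (robot.hold_point_z is the distance from the TCP to the grasp point, in m); z points along the fingers, x is the direction in which the jaws open and shut, and the axes are right-handed (so a half turn about z gives the same grasp; the last joint's range is limited). The gripper opens to 85 mm and grips with 20 to 120 N. Pads are 22 mm wide; open, the fingers measure 114 mm over their backs; the gripper's body (76 mm by 85 mm) begins 54 mm behind the grasp point. The pads swing forward as they close: fully open they stand 13 mm farther back than shut.
Start: joints at [-87.473, 5.964, 5.575, 89.605, 0, 77.527], TCP at [0.155, -0.58, 0.231] pointing down, gripper open.
Joint ranges: [-171.21, 171.21], [-48.23, 106.86], [-62.78, 66.21], [-105.2, 120.99], [-86.42, 89.51], [-180, 180]. Speed limits (degrees/s): [127.2, 127.2, 147.25, 180, 180, 180].

### API

Orientations are given as [roll, pitch, yaw] about the fixed x, y, z axes, in that order (R = Rz(yaw) Ry(pitch) Rx(roll)).
In Python, from workcell import robot, viewer, spotter gives the robot as it stands.
- The arm moves only by the tool jog_arm, never from a script. Its argument "moves" is a list that holds one entry, the list of rows, each a list of 5 numbers: the shift along the tool's x, y, z in m, then the turn about the tool's z in degrees, then the gripper command: -1 is shut, 1 is fully open, values between are in proportion. In form: [[[dx, dy, dz, twist, claw], ...]]. A call has 1 to 20 rows; each row is the pose to reach, as a shift and turn from the pose commanded when the call began, along the tool's axes at that moment; what a row does not reach only later rows make up. A row lasts 1/10 s, in which the tool goes at most 50 mm and 8.59 degrees, less where a joint would pass 70% of its speed; a pose out of reach is approached as far as the arm can. A call with a gripper value outside its range is refused whole. The fingers move at their own pace and stop on an object; "newtons" is the grip in N (left out, the last holds). Time passes only in rows, so rows that repeat a pose let the fingers close. It gives the time, the measured TCP pose, the force and the opening at its end, in the units of the state.
- robot.state(): the state, without advancing time (a new reading comes with each control period).
- viewer.read_camera(name): name is "scene" or "top" or "wrist"; returns the picture (420x560x3 uint8, blue, green, red); there is no depth.
- viewer.camera_info(name): a dict with "fx", "fy", "cx", "cy" (pixels), "T" (4x4, takes a point from camera to world coordinates). Camera axes: x right, y down, z forward; pixel columns grow to the right and rows downward; lengths in m; the calibration is good to about 2 mm. A picture is of the moment at which its call begins: read the wrist's pose just before it. camera_info takes no time and is no camera call; for the wrist camera it gives the pose at the moment of the call.
- robot.finish_job(): hands the job in, once; it reports no verdict.
Trained networks look in the newest picture that a camera, given by its name, has taken for a name from the list of things; names that differ only in an ending like _2 or _b are one class to them, and where a whole thing is asked for, a point or a joint stands for the part that bears it (a point fixed in the world has none). Each returns a list of dicts, best first, with "confidence" (0 to 1); they miss things now and then, are a little off and sometimes report something else, mostly with a low value. They report only what shows in the picture. A call takes as long as a camera call. They do not tell look-alikes from the thing itself.
- spotter.search_frame(camera, label): "rect" ([left, top, right, bottom] in pixels, round what is visible of it).
The state is a dict: "time_s": time; "joint_pos": joint angles; "joint_velocities": joint speeds; "joint_torque": joint torques, N m; "tcp_pos": TCP position; "ee_rot": TCP orientation; "wrist_force": force on the tool from outside, world axes, zero at the start; "wrist_torque": the same for the moment, N m; "grip_width": finger opening in m.
Only numpy, scipy, OpenCV 4.12 (cv2) and the standard library are available. Lean on these libraries where they do the work, as an engineer would, in place of code of your own. Each camera call takes 0.05 s, during which the arm holds its last target.

## Working session

There is one attempt and no reset: what is moved stays moved. The work goes in short steps, Python scripts to look and compute and a tool call to move; the robot and the scene stay as the last step left them, time stands still between calls to the robot, and variables do not carry over. Pictures are saved under pics/ and viewed, and the job is handed in when it is done.

Besides the shell and the picture viewer there is one more tool, called as name(argument=value, ...), one argument or row to a line, values as JSON. jog_arm: Moves the arm, as the interface text tells. Its arguments: {"type":"object","properties":{"moves":{"type":"array"},"newtons":{"type":"number"}},"required":["moves"]}

```bash
mkdir -p pics; ls; cat > h.py <<'E'
from workcell import robot, viewer, spotter
import numpy as np, cv2
from scipy.spatial.transform import Rotation as R
def K(n):
    c=viewer.camera_info(n); return c
def proj(n,p):
    c=K(n); T=np.array(c["T"]); q=np.linalg.inv(T)@np.append(p,1)
    return np.array([c["fx"]*q[0]/q[2]+c["cx"], c["fy"]*q[1]/q[2]+c["cy"]])
def ray(n,u,v):
    c=K(n); T=np.array(c["T"]); d=T[:3,:3]@np.array([(u-c["cx"])/c["fx"],(v-c["cy"])/c["fy"],1]); return T[:3,3],d
def onz(n,u,v,z):
    o,d=ray(n,u,v); return o+d*(z-o[2])/d[2]
E
python3 - <<'E'
from h import *
s=robot.state(); print(s, robot.hold_point_z)
for n in ["scene","top","wrist"]:
    im=viewer.read_camera(n); cv2.imwrite(f"pics/{n}0.png",im); c=K(n); print(n,c["fx"],c["cx"],c["cy"],np.round(c["T"],3).tolist())
for l in ["dispenser","handle","jar","lever","cap"]:
    for n in ["top","scene"]:
        print(l,n,[(np.round(d["rect"]).tolist(),round(d["confidence"],2)) for d in spotter.search_frame(n,l)][:4])
E
```

```text
pics
{'time_s': 0.0, 'joint_pos': array([-8.74728174e+01,  5.99717163e+00,  5.52777495e+00,  8.96036540e+01,
       -2.06267710e-03,  7.75268043e+01]), 'joint_velocities': array([ 0.03647217, -0.04354696, -0.07152962, -0.04787536,  0.07114778,
        0.02214691]), 'joint_torque': array([-9.68402787e-05, -5.56936598e+01,  5.03647542e+01,  1.68657774e-02,
       -2.46414529e-04,  3.34863716e-05]), 'tcp_pos': array([ 0.15528015, -0.57922657,  0.23054398]), 'ee_rot': array([-1.79986236e+02,  7.17719732e-02, -7.49996118e+01]), 'wrist_force': array([-0.35771557,  0.00606872,  1.31153472]), 'wrist_torque': array([ 0.01499052, -0.03813325,  0.04377549]), 'grip_width': 0.08550865658412968} 0.0187
scene 469.465484366217 283.57043186935545 197.76279486943014 [[-0.62, 0.523, -0.585, 1.267], [0.784, 0.403, -0.472, 0.561], [-0.011, -0.751, -0.66, 0.92], [0.0, 0.0, 0.0, 1.0]]
top 474.0394981694985 288.66149284074754 217.476930391614 [[-0.008, -0.991, 0.136, 0.416], [-1.0, 0.008, -0.004, -0.018], [0.002, -0.136, -0.991, 1.29], [0.0, 0.0, 0.0, 1.0]]
wrist 310.37760705715976 281.1571195631945 205.15077426443736 [[0.26, -0.925, -0.278, 0.225], [-0.966, -0.25, -0.073, -0.561], [-0.002, 0.287, -0.958, 0.372], [0.0, 0.0, 0.0, 1.0]]
dispenser top [([316.0, 191.0, 422.0, 303.0], 0.95)]
dispenser scene [([190.0, 144.0, 300.0, 233.0], 0.8)]
handle top [([366.0, 210.0, 417.0, 241.0], 0.71)]
handle scene [([192.0, 144.0, 230.0, 180.0], 0.53)]
jar top [([195.0, 169.0, 240.0, 211.0], 0.86), ([181.0, 287.0, 224.0, 332.0], 0.74), ([115.0, 287.0, 163.0, 332.0], 0.62)]
jar scene [([374.0, 183.0, 410.0, 233.0], 0.88), ([322.0, 204.0, 362.0, 261.0], 0.81), ([294.0, 248.0, 332.0, 305.0], 0.73), ([434.0, 209.0, 473.0, 266.0], 0.62)]
lever top [([368.0, 212.0, 419.0, 241.0], 0.72)]
lever scene [([191.0, 141.0, 231.0, 181.0], 0.74), ([190.0, 145.0, 304.0, 233.0], 0.46)]
cap top []
cap scene [([190.0, 141.0, 299.0, 232.0], 0.24)]
```

View pics/top0.png

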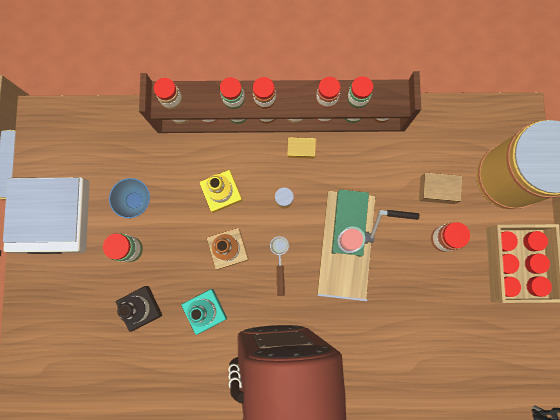

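View pics/scene0.png

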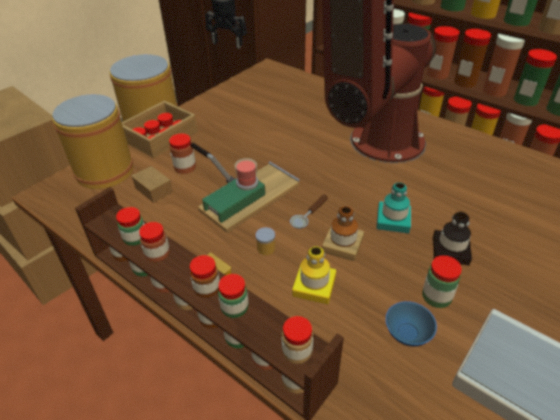

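View pics/wrist0.png

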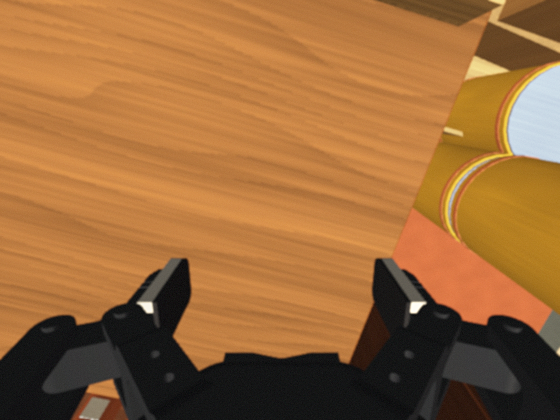

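```bash
python3 - <<'E'
from h import *
im=cv2.imread("pics/top0.png")
a=cv2.resize(im[180:310,300:430],None,fx=6,fy=6,interpolation=cv2.INTER_CUBIC)[:,:780]
b=a[:600]; 
cv2.imwrite("pics/c1.png",cv2.resize(im[180:310,300:430],(600,600),interpolation=cv2.INTER_CUBIC))
cv2.imwrite("pics/c2.png",cv2.resize(im[215:280,195:260],(600,600),interpolation=cv2.INTER_CUBIC))
E
```

```text
(no output)
```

View pics/c1.png

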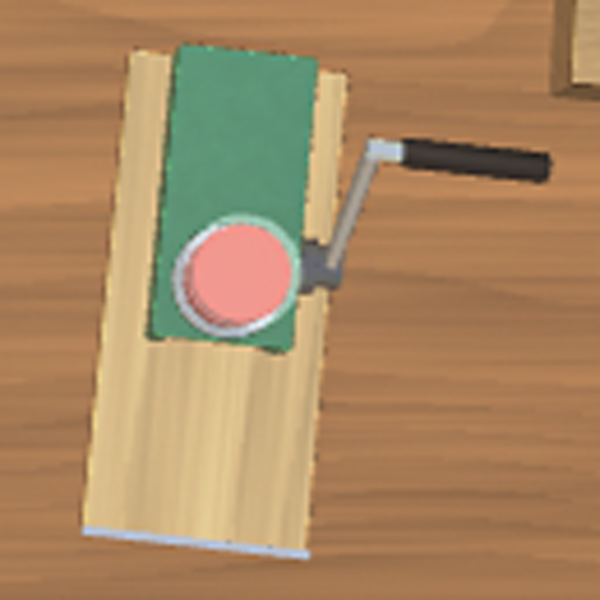

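View pics/c2.png

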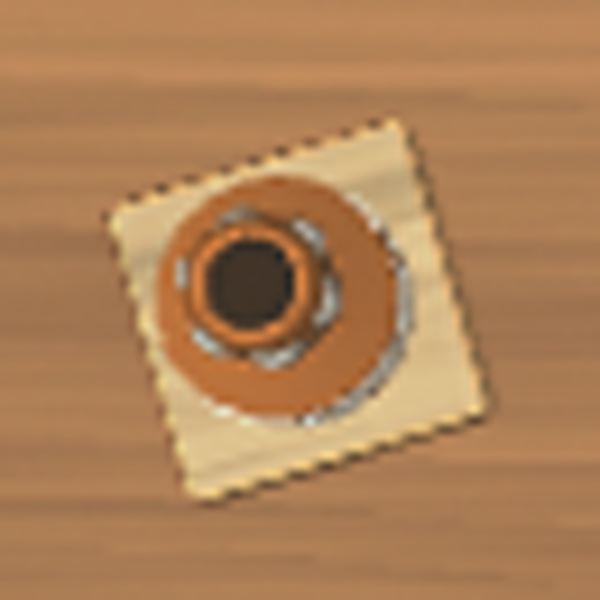

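```bash
cat > fit.py <<'E'
from h import *
from scipy.optimize import least_squares
s=130/600
px=lambda u,v:np.array([300+u*s-0.5+s/2,180+v*s-0.5+s/2])
obs=[((.168,.04,.062),(178,45)),((.168,-.04,.062),(318,58)),((0,-.04,.062),(293,352)),((0,.04,.062),(150,338)),
((.17,.065,.02),(133,52)),((.17,-.065,.02),(346,73)),((-.115,-.065,.026),(308,556)),((-.115,.065,.026),(83,530))]
def T(p,q): 
    c,n=np.cos(p[2]),np.sin(p[2]); return np.array([p[0]+c*q[0]-n*q[1],p[1]+n*q[0]+c*q[1],q[2]])
f=lambda p:np.concatenate([proj("top",T(p,q))-px(*o) for q,o in obs])
r=least_squares(f,[.4,-.13,0]); print(r.x,np.round(r.fun,1)); p=r.x
np.save("disp.npy",p)
# handle: ends from top crop (403,152)/(549,167), z .158
for u in [(403,152),(549,167),(476,159)]:
    w=onz("top",*px(*u),.158); d=w[:2]-p[:2]; c,n=np.cos(p[2]),np.sin(p[2]); print("h",w.round(4),"disp",np.round([c*d[0]+n*d[1],-n*d[0]+c*d[1]],4))
s2=65/600
print("neck",onz("top",195+250*s2-.45,215+284*s2-.45,.128))
# block corners z? try
for u in [(108,217),(398,122),(487,415),(195,498)]: print(onz("top",195+u[0]*s2-.45,215+u[1]*s2-.45,.03).round(4))
print("tray",T(p,(-.061,0,.02)))
E
python3 fit.py
python3 - <<'E'
from h import *
im=cv2.imread("pics/scene0.png")
cv2.imwrite("pics/c3.png",cv2.resize(im[195:265,310:380],(600,600),interpolation=cv2.INTER_CUBIC))
cv2.imwrite("pics/c4.png",cv2.resize(im[130:240,180:310],(780,660),interpolation=cv2.INTER_CUBIC)[:600])
E
```

```text
[ 0.48834385 -0.17408943 -0.11657893] [ 0.2 -0.4  0.  -0.  -0.1 -0.3  0.1 -0.6 -0.8 -0.6  0.6 -0.1  0.2  0.9
 -0.2  1.1]
h [ 0.5818 -0.2594  0.158 ] disp [ 0.1027 -0.0738]
h [ 0.5732 -0.3355  0.158 ] disp [ 0.1031 -0.1504]
h [ 0.5778 -0.2974  0.158 ] disp [ 0.1031 -0.1121]
neck [0.50804424 0.14310284 0.128     ]
[0.5356 0.1979 0.03  ]
[0.5625 0.1143 0.03  ]
[0.4776 0.0882 0.03  ]
[0.4546 0.1717 0.03  ]
tray [ 0.42775789 -0.16699421  0.02      ]
```

View pics/c3.png

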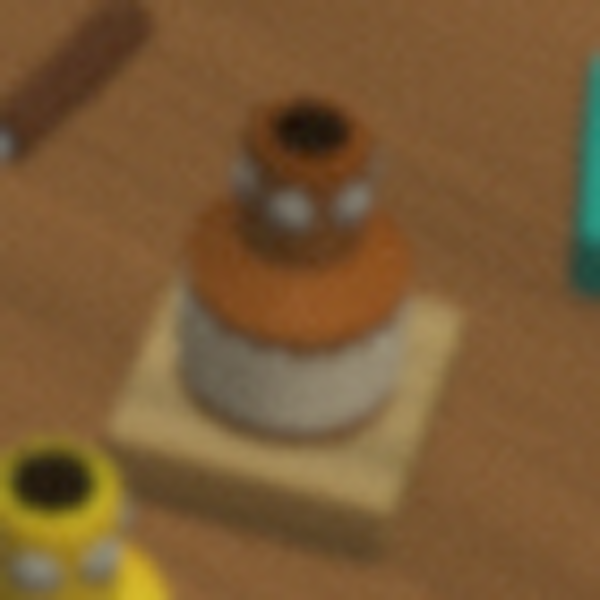

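View pics/c4.png

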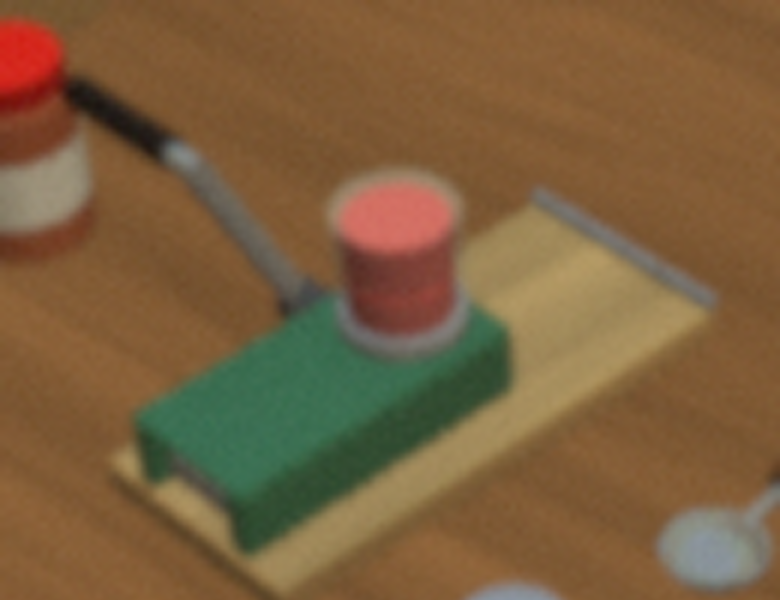

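jog_arm(
  moves=[
    [[-0.1635,-0.4815,0,-68.3,1],[-0.1635,-0.4815,0,-68.3,1],[-0.1635,-0.4815,0,-68.3,1],[-0.1635,-0.4815,0,-68.3,1],[-0.1635,-0.4815,0,-68.3,1],[-0.1635,-0.4815,0,-68.3,1],[-0.1635,-0.4815,0,-68.3,1],[-0.1635,-0.4815,0,-68.3,1],[-0.1635,-0.4815,0,-68.3,1],[-0.1635,-0.4815,0,-68.3,1],[-0.1635,-0.4815,0,-68.3,1],[-0.1635,-0.4815,0,-68.3,1],[-0.1635,-0.4815,0,-68.3,1],[-0.1635,-0.4815,0,-68.3,1]],
  ],
)

```text
time_s: 2.05
tcp_pos: [0.577, -0.2982, 0.2315]
ee_rot: [180.0, 0.0, -6.8]
wrist_force: [-0.1, -0.1, -0.6]
grip_width: 0.0853
```

```bash
python3 - <<'E'
from h import *
s=robot.state(); print(s["time_s"],s["tcp_pos"],s["ee_rot"],s["joint_pos"].round(1),s["wrist_force"])
im=viewer.read_camera("wrist")
for z in (.158,):
  for p in [(.5818,-.2594,z),(.5732,-.3355,z)]:
    q=proj("wrist",p); print(q); cv2.circle(im,tuple(int(a) for a in q),3,(255,0,0),-1)
cv2.imwrite("pics/w1.png",im)
print("neck in scene",proj("scene",(.508,.1431,.128)),"vs 346.3,209.9")
for l in ["handle"]: print(spotter.search_frame("wrist",l))
print("pepper",onz("top",456,235,.11))
E
```

```text
2.05 [ 0.57703769 -0.2982331   0.23151371] [ 1.79976000e+02  1.20286792e-03 -6.80157181e+00] [-38.8  14.9  15.5  90.6  -0.   58. ] [-0.06970379 -0.05338618 -0.61663304]
[281.93518453 163.1375677 ]
[282.36577407 262.82837686]
neck in scene [344.70591365 209.58230127] vs 346.3,209.9
[{'rect': [213.7, 121.5, 293.1, 263.4], 'confidence': 0.82}]
pepper [ 0.53062841 -0.44050438  0.11      ]
```

View pics/w1.png

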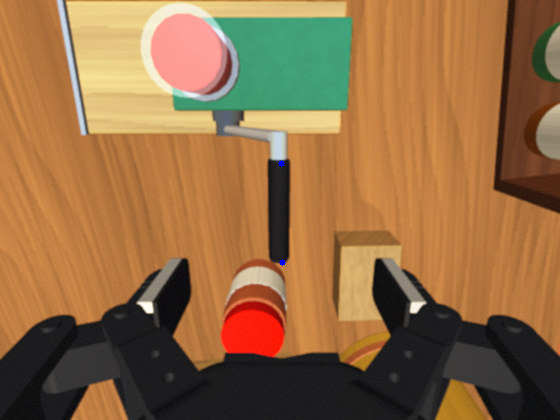

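jog_arm(
  moves=[
    [[-0.001,0,0.03,0,1],[-0.001,0,0.06,0,1],[-0.001,0,0.08,0,1],[-0.001,0,0.093,0,1],[-0.001,0,0.093,0,-0.4],[-0.001,0,0.093,0,-0.53],[-0.001,0,0.093,0,-0.53],[-0.001,0,0.093,0,-0.53],[-0.001,0,0.093,0,-0.53],[-0.001,0,0.093,0,-0.53]],
  ],
  newtons=30,
)

```text
time_s: 3.15
tcp_pos: [0.5773, -0.2971, 0.1388]
ee_rot: [180.0, -0.0, -6.7]
wrist_force: [0.8, 0.8, -0.4]
grip_width: 0.0202
```

```bash
python3 - <<'E'
from h import *
s=robot.state(); print(s["time_s"],s["tcp_pos"],s["ee_rot"],s["grip_width"],s["wrist_force"])
cv2.imwrite("pics/w2.png",viewer.read_camera("wrist"))
import numpy as np
for l in np.linspace(.45,-.47,20): print(np.round([.12*(np.sin(l)-np.sin(.45)), -.12*(np.cos(l)-np.cos(.45))],4).tolist())
E
```

```text
3.15 [ 0.57725136 -0.29705676  0.13875392] [ 1.79974754e+02 -2.78180621e-02 -6.69929793e+00] 0.020198852040871868 [ 0.84512402  0.75350531 -0.41024655]
[0.0, -0.0]
[-0.0053, -0.0024]
[-0.0107, -0.0045]
[-0.0162, -0.0064]
[-0.0218, -0.008]
[-0.0274, -0.0094]
[-0.0331, -0.0104]
[-0.0389, -0.0112]
[-0.0447, -0.0117]
[-0.0505, -0.0119]
[-0.0563, -0.0119]
[-0.0621, -0.0115]
[-0.0679, -0.0109]
[-0.0736, -0.01]
[-0.0793, -0.0088]
[-0.0849, -0.0074]
[-0.0905, -0.0057]
[-0.0959, -0.0037]
[-0.1013, -0.0014]
[-0.1065, 0.0011]
```

View pics/w2.png

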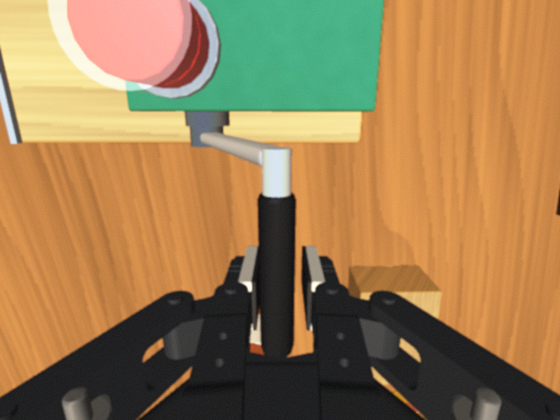

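The wrist picture shows the black bar (columns 260–295) caged between the pads. Now the pull along the arc.

jog_arm(
  moves=[
    [[-0.0053,0,-0.0024,0,-0.53],[-0.0107,0,-0.0045,0,-0.53],[-0.0162,0,-0.0064,0,-0.53],[-0.0218,0,-0.008,0,-0.53],[-0.0274,0,-0.0094,0,-0.53],[-0.0331,0,-0.0104,0,-0.53],[-0.0389,0,-0.0112,0,-0.53],[-0.0447,0,-0.0117,0,-0.53],[-0.0505,0,-0.0119,0,-0.53],[-0.0563,0,-0.0119,0,-0.53],[-0.0621,0,-0.0115,0,-0.53],[-0.0679,0,-0.0109,0,-0.53],[-0.0736,0,-0.01,0,-0.53],[-0.0793,0,-0.0088,0,-0.53],[-0.0849,0,-0.0074,0,-0.53],[-0.0905,0,-0.0057,0,-0.53],[-0.0959,0,-0.0037,0,-0.53],[-0.1013,0,-0.0014,0,-0.53],[-0.1065,0,0.001,0,-0.53],[-0.1065,0,0.001,0,-0.53]],
  ],
)

```text
time_s: 5.2
tcp_pos: [0.4716, -0.285, 0.1385]
ee_rot: [179.9, -0.1, -6.7]
wrist_force: [6.1, -0.2, 4.3]
grip_width: 0.0203
```

```bash
python3 - <<'E'
from h import *
s=robot.state(); print(s["time_s"],s["tcp_pos"],s["ee_rot"],s["grip_width"],s["wrist_force"])
cv2.imwrite("pics/w3.png",viewer.read_camera("wrist"))
cv2.imwrite("pics/t3.png",viewer.read_camera("top"))
im=viewer.read_camera("scene")
cv2.imwrite("pics/s3.png",cv2.resize(im[100:240,160:330],(728,600),interpolation=cv2.INTER_CUBIC))
E
```

```text
5.2 [ 0.4715893  -0.28501131  0.13845209] [ 1.79912344e+02 -1.45871851e-01 -6.71566452e+00] 0.020330411408824432 [ 6.1095261  -0.24791823  4.32791694]
```

View pics/w3.png

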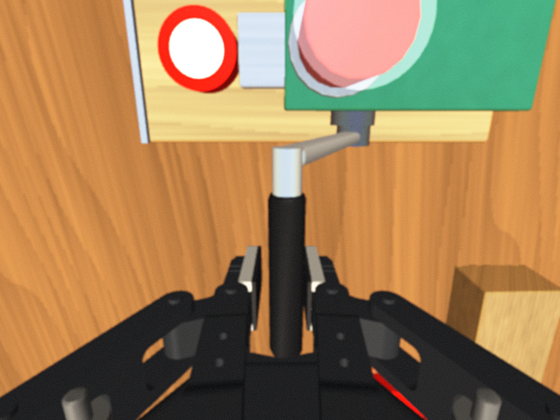

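View pics/s3.png

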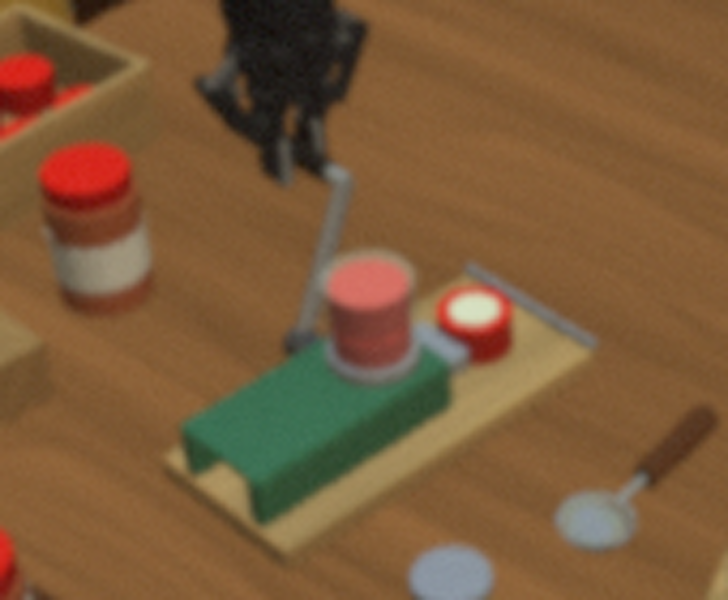

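jog_arm(
  moves=[
    [[-0.002,0,0.001,0,-0.53],[-0.004,0,0.002,0,-0.53],[-0.004,0,0.002,0,-0.53]],
  ],
)

```text
time_s: 5.65
tcp_pos: [0.4691, -0.2847, 0.1369]
ee_rot: [179.9, -0.3, -6.7]
wrist_force: [10.2, -0.4, 5.1]
grip_width: 0.0202
```

jog_arm(
  moves=[
    [[0.004,0,-0.002,0,-0.53],[0.0092,0,-0.0044,0,-0.53],[0.0146,0,-0.0067,0,-0.53],[0.02,0,-0.0087,0,-0.53],[0.0256,0,-0.0104,0,-0.53],[0.0312,0,-0.0118,0,-0.53],[0.0369,0,-0.013,0,-0.53],[0.0426,0,-0.0139,0,-0.53],[0.0484,0,-0.0145,0,-0.53],[0.0542,0,-0.0149,0,-0.53],[0.06,0,-0.0149,0,-0.53],[0.0658,0,-0.0147,0,-0.53],[0.0716,0,-0.0142,0,-0.53],[0.0774,0,-0.0134,0,-0.53],[0.0831,0,-0.0124,0,-0.53],[0.0887,0,-0.011,0,-0.53],[0.0943,0,-0.0094,0,-0.53],[0.0998,0,-0.0075,0,-0.53],[0.1052,0,-0.0054,0,-0.53],[0.1105,0,-0.003,0,-0.53]],
  ],
)

```text
time_s: 7.65
tcp_pos: [0.5772, -0.297, 0.1382]
ee_rot: [180.0, 0.0, -6.7]
wrist_force: [-0.8, -0.0, 0.7]
grip_width: 0.0198
```

jog_arm(
  moves=[
    [[0.001,0,0,0,-0.53],[0.002,0,0,0,-0.53],[0.002,0,0,0,-0.53]],
  ],
)

```text
time_s: 7.95
tcp_pos: [0.5775, -0.297, 0.1379]
ee_rot: [-180.0, 0.2, -6.7]
wrist_force: [-7.3, 0.3, 0.9]
grip_width: 0.02
```

```bash
python3 - <<'E'
from h import *
s=robot.state(); print(s["time_s"],s["tcp_pos"],s["ee_rot"],s["grip_width"],s["wrist_force"])
cv2.imwrite("pics/w4.png",viewer.read_camera("wrist"))
E
```

```text
7.95 [ 0.577533   -0.29696997  0.13791073] [-179.9921897     0.20595422   -6.73092116] 0.019993278929768262 [-7.27214545  0.25485717  0.90599825]
```

View pics/w4.png

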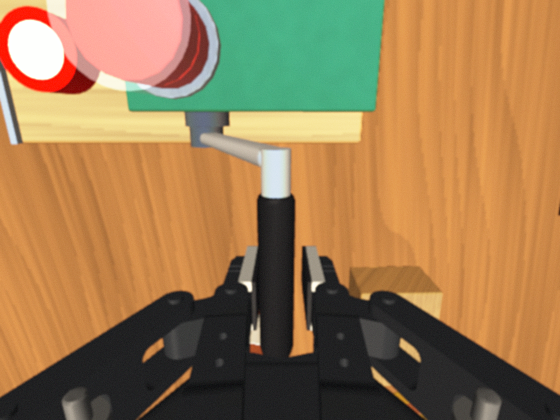

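jog_arm(
  moves=[
    [[-0.002,0,0,0,-0.2],[-0.002,0,0,0,1],[-0.002,0,0,0,1],[-0.002,0,0,0,1],[-0.002,0,-0.03,0,1],[-0.002,0,-0.07,0,1],[-0.002,0,-0.1,0,1],[-0.1637,-0.1116,-0.1,-90,1],[-0.1637,-0.1116,-0.1,-90,1],[-0.1637,-0.1116,-0.1,-90,1],[-0.1637,-0.1116,-0.1,-90,1],[-0.1637,-0.1116,-0.1,-90,1],[-0.1637,-0.1116,-0.1,-90,1],[-0.1637,-0.1116,-0.1,-90,1],[-0.1637,-0.1116,-0.1,-90,1],[-0.1637,-0.1116,-0.1,-90,1],[-0.1637,-0.1116,-0.1,-90,1],[-0.1637,-0.1116,-0.1,-90,1],[-0.1637,-0.1116,-0.1,-90,1],[-0.1637,-0.1116,-0.1,-90,1]],
  ],
)

```text
time_s: 10.0
tcp_pos: [0.4296, -0.1672, 0.2384]
ee_rot: [180.0, 0.0, 83.2]
wrist_force: [-0.2, 0.5, -0.6]
grip_width: 0.085
```

```bash
python3 - <<'E'
from h import *
s=robot.state(); print(s["time_s"],s["tcp_pos"],s["ee_rot"],s["joint_pos"].round(1),s["wrist_force"])
im=viewer.read_camera("wrist")
q=proj("wrist",(.4278,-.167,.05)); print(q)
cv2.circle(im,tuple(int(a) for a in q),3,(255,0,0),-1)
cv2.imwrite("pics/w5.png",im)
for d in spotter.search_frame("wrist","cap"): print(d)
print(viewer.camera_info("wrist"))
im=viewer.read_camera("top"); cv2.imwrite("pics/t5.png",im)
for d in spotter.search_frame("top","lever"): print(d)
E
```

```text
10.0 [ 0.4295666  -0.16720738  0.23841968] [1.79983761e+02 1.11487956e-02 8.31686553e+01] [-37.6 -18.4 -16.4  91.9  -0.  -30.8] [-0.24618192  0.49161879 -0.60633119]
[281.04559374 181.33658876]
{'rect': [258.7, 150.5, 309.3, 203.9], 'confidence': 0.81}
{'fx': 310.37760705715976, 'fy': 310.37760705715976, 'cx': 281.1571195631945, 'cy': 205.15077426443736, 'T': array([[ 1.17109737e-01,  9.51638494e-01,  2.84023742e-01,
         3.56771118e-01],
       [ 9.93118978e-01, -1.12239748e-01, -3.34205805e-02,
        -1.58521786e-01],
       [ 7.44422562e-05,  2.85983244e-01, -9.58234616e-01,
         3.79863264e-01],
       [ 0.00000000e+00,  0.00000000e+00,  0.00000000e+00,
         1.00000000e+00]])}
{'rect': [366.9, 210.6, 419.6, 241.9], 'confidence': 0.75}
```

View pics/w5.png

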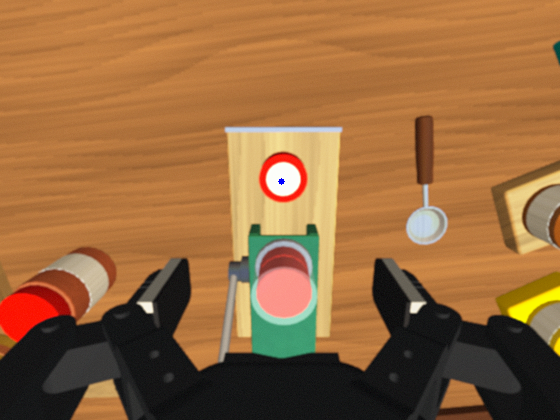

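View pics/t5.png

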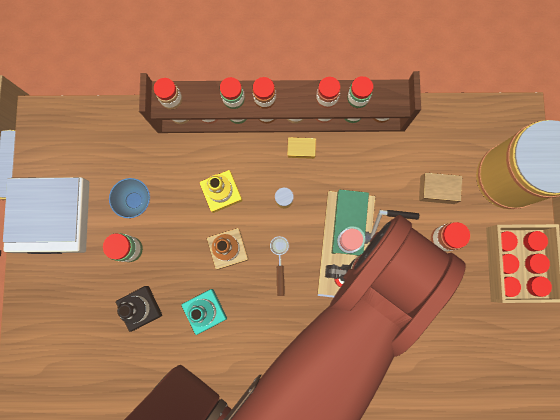

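```bash
python3 - <<'E'
from h import *
im=cv2.imread("pics/w5.png"); im2=im.astype(int)
b,g,r=[im2[...,i] for i in range(3)]
m=((r>150)&(g<70)&(b<70)).astype(np.uint8); m[:, :200]=0; m[:,360:]=0; m[:130]=0; m[215:]=0
c=max(cv2.findContours(m,cv2.RETR_EXTERNAL,cv2.CHAIN_APPROX_NONE)[0],key=cv2.contourArea)
print(cv2.boundingRect(c),cv2.minEnclosingCircle(c))
w=((r>200)&(g>200)&(b>200)).astype(np.uint8); w[:, :250]=0; w[:,315:]=0; w[:140]=0; w[210:]=0
M=cv2.moments(w,True); u,v=M["m10"]/M["m00"],M["m01"]/M["m00"]; print(u,v,M["m00"])
p=onz("wrist",u,v,.05); print(p)
d=np.load("disp.npy"); dd=p[:2]-d[:2]; cc,n=np.cos(d[2]),np.sin(d[2]); print("disp",cc*dd[0]+n*dd[1],-n*dd[0]+cc*dd[1])
E
```

```text
(260, 153, 47, 49) ((282.9690856933594, 176.74742126464844), 24.274578094482422)
282.9055690072639 178.58111380145277 826.0
[ 0.42493756 -0.16462631  0.05      ]
disp -0.06407660993231999 0.00202378042151483
```

jog_arm(
  moves=[
    [[0.002,-0.005,0.04,0,1],[0.002,-0.005,0.08,0,1],[0.002,-0.005,0.12,0,1],[0.002,-0.005,0.155,0,1],[0.002,-0.005,0.185,0,1],[0.002,-0.005,0.205,0,1],[0.002,-0.005,0.217,0,0.45],[0.002,-0.005,0.217,0,0.42],[0.002,-0.005,0.217,0,0.42]],
  ],
  newtons=40,
)

```text
time_s: 11.1
tcp_pos: [0.4252, -0.165, 0.0222]
ee_rot: [180.0, 0.0, 83.3]
wrist_force: [0.4, 0.1, 0.6]
grip_width: 0.0609
```

```bash
python3 - <<'E'
from h import *
s=robot.state(); print(s["time_s"],s["tcp_pos"],s["ee_rot"],s["grip_width"],s["wrist_force"])
cv2.imwrite("pics/w6.png",viewer.read_camera("wrist"))
E
```

```text
11.1 [ 0.42519211 -0.16496338  0.02216377] [1.79958405e+02 3.01051950e-02 8.32892073e+01] 0.06091485747888489 [0.40152931 0.1318503  0.55806152]
```

View pics/w6.png

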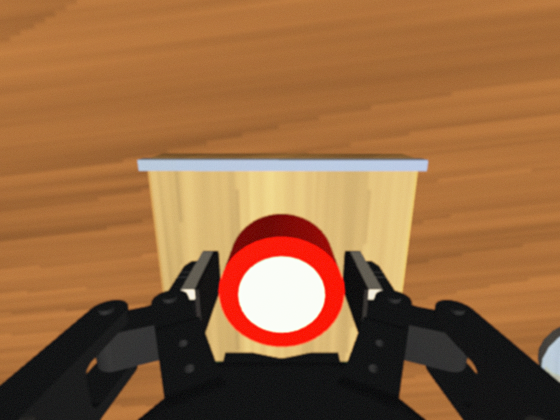

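```bash
python3 - <<'E'
from h import *
s=robot.state(); t=s["tcp_pos"]; print(proj("wrist",(t[0],t[1],.05)))
im=cv2.imread("pics/w6.png").astype(int); w=((im.min(2)>200)).astype(np.uint8); w[:,:225]=0; w[:,340:]=0; w[:240]=0;w[345:]=0
M=cv2.moments(w,True); u,v=M["m10"]/M["m00"],M["m01"]/M["m00"]; print(u,v,onz("wrist",u,v,.05),t)
E
```

```text
[280.76481975 294.84101772]
281.160373608903 294.08008744038153 [ 0.42517921 -0.16503818  0.05      ] [ 0.42552253 -0.16524529  0.02260737]
```

jog_arm(
  moves=[
    [[0,0,0.002,0,0.42],[0,0,0.004,0,0.42],[0,0,0.005,0,0.42],[0,0,0.005,0,0.42]],
  ],
)

```text
time_s: 11.55
tcp_pos: [0.4247, -0.1646, 0.0162]
ee_rot: [-180.0, 0.0, 83.3]
wrist_force: [0.8, 0.6, -0.1]
grip_width: 0.0608
```

jog_arm(
  moves=[
    [[0,0,0.005,0,0.2],[0,0,0,0,-0.1],[0,0,0,0,-1],[0,0,0,0,-1],[0,0,0,0,-1],[0,0,0,0,-1],[0,0,-0.02,0,-1],[0,0,-0.06,0,-1],[0,0,-0.1,0,-1],[0,0,-0.15,0,-1],[0,0,-0.19,0,-1],[0,0,-0.19,0,-1]],
  ],
  newtons=70,
)

```text
time_s: 12.75
tcp_pos: [0.4266, -0.1661, 0.2115]
ee_rot: [179.6, 0.2, 83.3]
wrist_force: [0.0, -0.2, -0.5]
grip_width: 0.052
```

```bash
python3 - <<'E'
from h import *
s=robot.state(); print(s["time_s"],s["tcp_pos"],s["ee_rot"],s["grip_width"],s["wrist_force"],s["joint_pos"].round(1))
cv2.imwrite("pics/w7.png",viewer.read_camera("wrist"))
im=viewer.read_camera("scene"); cv2.imwrite("pics/s7.png",im)
E
```

```text
12.75 [ 0.42661713 -0.16606644  0.21153369] [179.63119163   0.22726018  83.29802864] 0.05195429244592544 [ 0.00818457 -0.1932166  -0.51649014] [-37.7 -20.  -20.5  89.   -0.  -31. ]
```

View pics/w7.png

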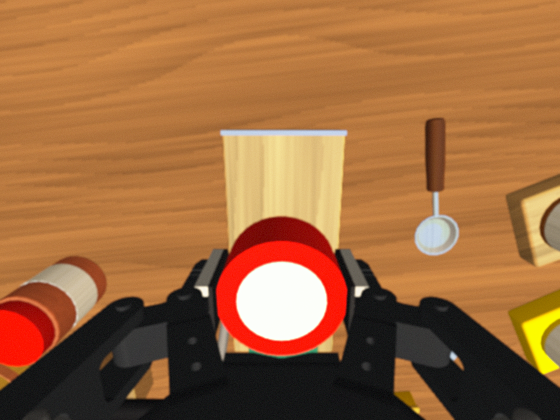

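View pics/s7.png

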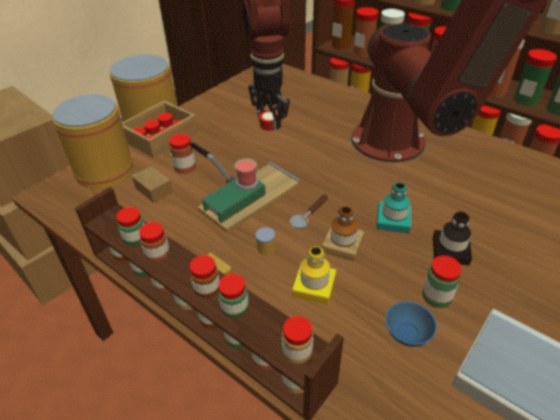

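jog_arm(
  moves=[
    [[0.02,0.008,0,0,-1],[0.06,0.025,0,0,-1],[0.105,0.043,0,0,-1],[0.15,0.062,0,0,-1],[0.195,0.081,0,0,-1],[0.24,0.099,0,0,-1],[0.28,0.116,0,0,-1],[0.31,0.128,0,0,-1],[0.326,0.135,0,0,-1],[0.326,0.135,0,0,-1],[0.326,0.135,0,0,-1],[0.326,0.135,0,0,-1]],
  ],
)

```text
time_s: 14.05
tcp_pos: [0.5962, 0.1426, 0.2053]
ee_rot: [-179.9, 0.0, 83.3]
wrist_force: [0.3, 0.0, -0.1]
grip_width: 0.052
```

```bash
python3 - <<'E'
from h import *
s=robot.state(); print(s["time_s"],s["tcp_pos"],s["ee_rot"],s["grip_width"],s["wrist_force"],s["joint_pos"].round(1))
im=viewer.read_camera("wrist")
print(repr(K("wrist")["T"]))
cv2.imwrite("pics/w8.png",im)
q=proj("wrist",(.508,.1431,.128)); print(q); t=s["tcp_pos"]; print("captop",proj("wrist",t+[0,0,.0335]))
x,y=int(q[0]),int(q[1])
x0,y0=max(0,x-60),max(0,y-60)
cv2.imwrite("pics/c8.png",cv2.resize(im[y0:y0+120,x0:x0+120],(600,600),interpolation=cv2.INTER_CUBIC)); print(x0,y0)
print(spotter.search_frame("wrist","jar"))
E
```

```text
14.05 [0.59618613 0.14256835 0.20526538] [-1.79907357e+02  3.13499636e-02  8.32589576e+01] 0.0520276963208014 [ 0.30179294  0.02735768 -0.07953598] [ 1.3  8.2  5.2 87.2 -0.   8. ]
array([[ 1.16387873e-01,  9.52046836e-01,  2.82949968e-01,
         5.23747017e-01],
       [ 9.93203829e-01, -1.11526952e-01, -3.32850330e-02,
         1.51137051e-01],
       [-1.32362775e-04,  2.84900966e-01, -9.58556948e-01,
         3.47263099e-01],
       [ 0.00000000e+00,  0.00000000e+00,  0.00000000e+00,
         1.00000000e+00]])
[266.41156712  89.78634698]
captop [280.99525859 302.18169711]
206 29
[{'rect': [262.6, 185.2, 360.6, 255.7], 'confidence': 0.9}]
```

View pics/w8.png

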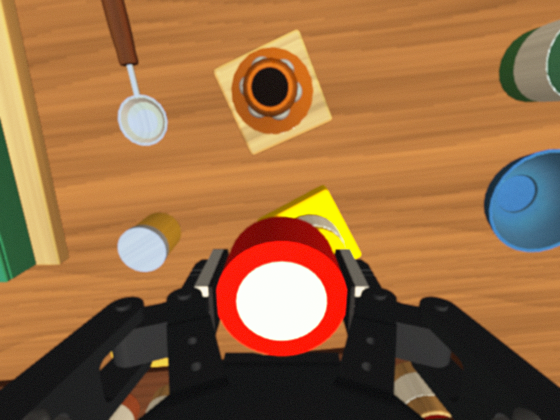

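View pics/c8.png

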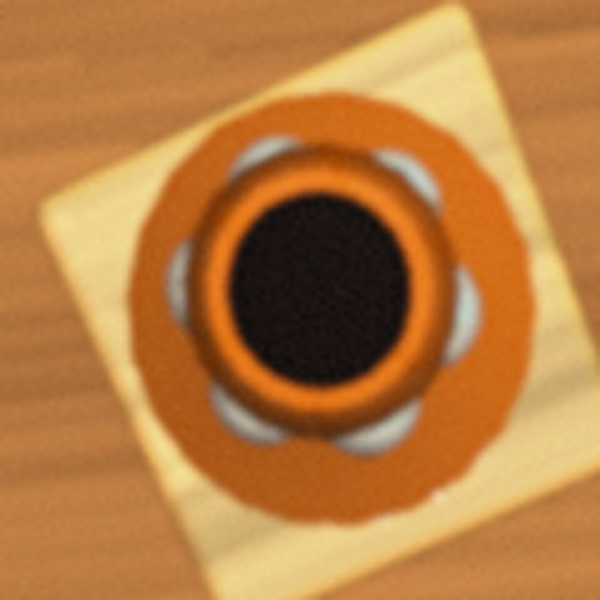

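```bash
python3 - <<'E'
from h import *
im=cv2.imread("pics/w8.png"); 
def ell(m):
    c=max(cv2.findContours(m,cv2.RETR_EXTERNAL,cv2.CHAIN_APPROX_NONE)[0],key=cv2.contourArea); return cv2.fitEllipse(c)
d=(im.max(2)<60).astype(np.uint8); d[:60]=0; d[120:]=0; d[:,:240]=0; d[:,300:]=0
e=ell(d); print("hole",e); n=onz("wrist",*e[0],.128); print("neck",n)
w=(im.min(2)>200).astype(np.uint8); w[:250]=0; w[350:]=0; w[:,:230]=0;w[:,335:]=0
e=ell(w); print("disc",e)
s=robot.state(); t=s["tcp_pos"]
for h in (.0315,.0335,.0355): print(h,onz("wrist",*e[0],t[2]+h),t)
# outer red ellipse
b,g,r=[im[...,i].astype(int) for i in range(3)]
E
```

```text
hole ((269.41864013671875, 86.52577209472656), (33.88933181762695, 36.559261322021484), 177.65542602539062)
neck [0.50640052 0.14535076 0.128     ]
disc ((281.1195373535156, 300.6415710449219), (76.98590850830078, 88.64710235595703), 90.03376007080078)
0.0315 [0.59665588 0.14258265 0.23752896] [0.59654097 0.14246832 0.20602896]
0.0335 [0.59533199 0.14273824 0.23952896] [0.59654097 0.14246832 0.20602896]
0.0355 [0.59400811 0.14289383 0.24152896] [0.59654097 0.14246832 0.20602896]
```

```bash
python3 - <<'E'
from h import *
for p in [(.5064,.1454,.128),(.508,.1431,.128)]: print(proj("scene",p),proj("top",p))
for n in ("scene","top"):
    im=viewer.read_camera(n)
    q=proj(n,(.507,.144,.128)); x,y=int(q[0])-20,int(q[1])-20
    c=cv2.resize(im[y:y+40,x:x+40],(600,600),interpolation=cv2.INTER_CUBIC); cv2.imwrite(f"pics/{n}9.png",c); 
    d=(c.max(2)<75).astype(np.uint8); cs=cv2.findContours(d,cv2.RETR_EXTERNAL,cv2.CHAIN_APPROX_NONE)[0]; cc=max(cs,key=cv2.contourArea); e=cv2.fitEllipse(cc); print(n,e, x+(e[0][0]+.5)/15-.5,y+(e[0][1]+.5)/15-.5)
E
```

```text
[345.84223826 209.62064547] [220.68936308 245.99328961]
[344.70591365 209.58230127] [221.63429137 245.33465581]
scene ((269.2022399902344, 142.4398193359375), (333.031494140625, 392.84466552734375), 161.52020263671875) 342.4801493326823 198.0293212890625
top ((318.37591552734375, 310.2281188964844), (131.18141174316406, 136.62890625), 22.888389587402344) 221.75839436848958 245.2152079264323
```

View pics/scene9.png

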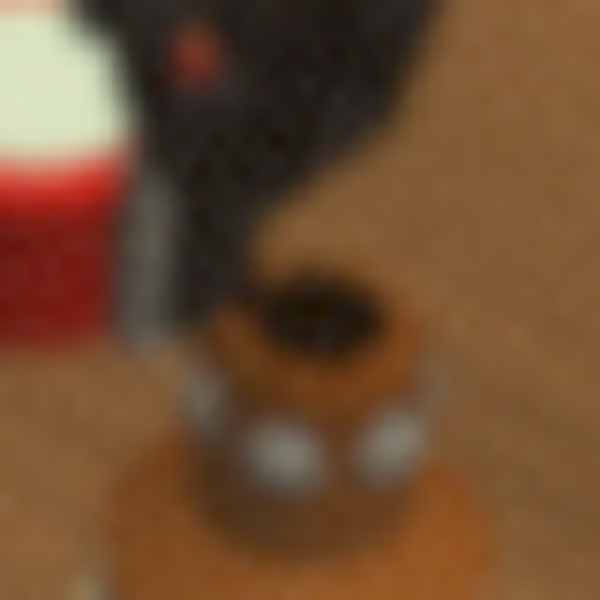

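View pics/top9.png

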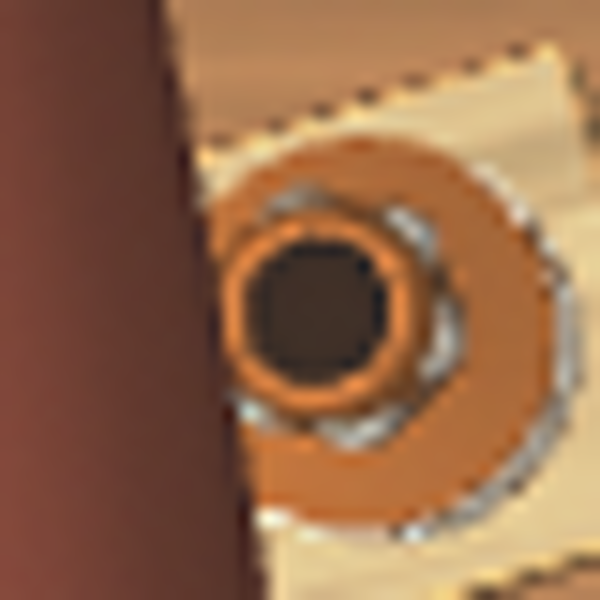

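jog_arm(
  moves=[
    [[-0.002,-0.02,0,0,-1],[-0.005,-0.05,0,0,-1],[-0.007,-0.075,0,0,-1],[-0.008,-0.089,0,0,-1],[-0.008,-0.089,0.02,0,-1],[-0.008,-0.089,0.045,0,-1],[-0.008,-0.089,0.06,0,-1],[-0.008,-0.089,0.06,0,-1],[-0.008,-0.089,0.06,0,-1],[-0.008,-0.089,0.06,0,-1]],
  ],
  newtons=90,
)

```text
time_s: 15.25
tcp_pos: [0.5083, 0.1457, 0.1476]
ee_rot: [179.9, -0.0, 83.3]
wrist_force: [0.3, 0.2, 0.1]
grip_width: 0.0516
```

```bash
python3 - <<'E'
from h import *
s=robot.state(); print(s["time_s"],s["tcp_pos"],s["ee_rot"],s["grip_width"],s["wrist_force"],s["joint_pos"].round(1))
for n in ("scene",):
    im=viewer.read_camera(n)
    q=proj(n,(.507,.144,.128)); x,y=int(q[0])-35,int(q[1])-45
    c=cv2.resize(im[y:y+70,x:x+70],(600,600),interpolation=cv2.INTER_CUBIC); cv2.imwrite(f"pics/{n}10.png",c); 
    print(x,y)
    t=s["tcp_pos"]
    for p in (t+[0,0,.0335],t+[0,0,.0035],(.5066,.145,.128),(.5066,.145,.076)): print(((proj(n,p)-[x,y]+.5)*600/70).round())
cv2.imwrite("pics/w10.png",viewer.read_camera("wrist"))
E
```

```text
15.25 [0.50831012 0.14573112 0.14758509] [ 1.79901929e+02 -8.70369276e-03  8.32889139e+01] 0.051598395602854494 [0.3040946  0.15125942 0.14167468] [  1.8  -6.6 -15.7  80.9  -0.    8.5]
310 164
[323. 260.]
[315. 340.]
[310. 395.]
[297. 523.]
```

View pics/scene10.png

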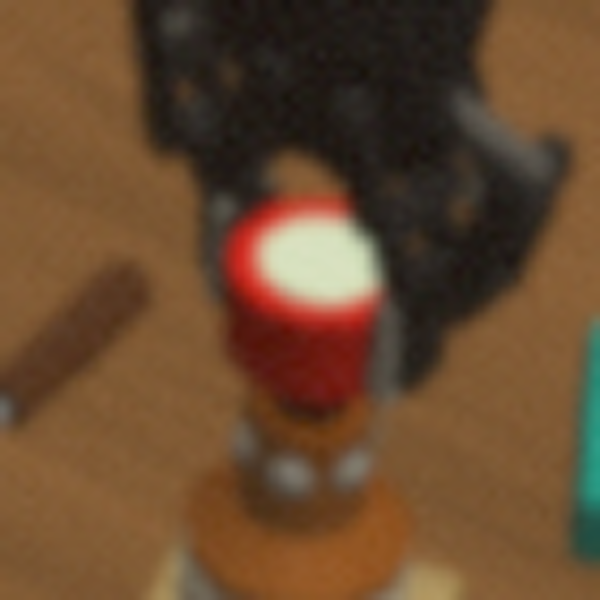

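View pics/w10.png

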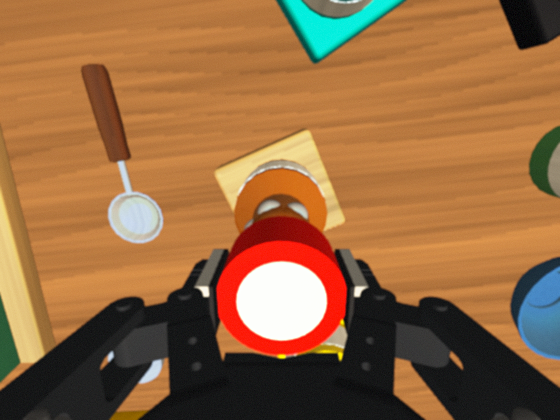

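jog_arm(
  moves=[
    [[0,-0.001,0.008,0,-1],[0,-0.001,0.016,0,-1],[0,-0.001,0.022,0,-1],[0,-0.001,0.026,0,-1],[0,-0.001,0.03,0,-1],[0,-0.001,0.03,0,-1],[0,-0.001,0.03,0,-1]],
  ],
  newtons=120,
)

```text
time_s: 16.05
tcp_pos: [0.5066, 0.1459, 0.1163]
ee_rot: [180.0, 0.0, 83.3]
wrist_force: [-0.8, -0.6, -0.4]
grip_width: 0.0511
```

```bash
python3 - <<'E'
from h import *
s=robot.state(); print(s["time_s"],s["tcp_pos"],s["ee_rot"],s["grip_width"],s["wrist_force"],s["wrist_torque"])
im=viewer.read_camera("scene"); x,y=310,164
cv2.imwrite("pics/s11.png",cv2.resize(im[y:y+70,x:x+70],(600,600),interpolation=cv2.INTER_CUBIC))
E
```

```text
16.05 [0.50660046 0.14590345 0.11633684] [1.79996631e+02 6.74333129e-03 8.32992153e+01] 0.051054238218362816 [-0.76162147 -0.56888395 -0.35598858] [-0.03483986 -0.02803401 -0.00358241]
```

View pics/s11.png

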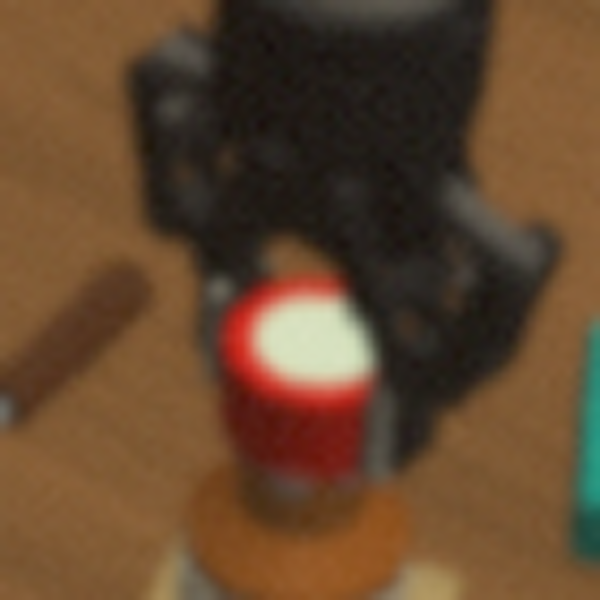

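jog_arm(
  moves=[
    [[0,0,0.002,0,-1],[0,0,0.004,0,-1],[0,0,0.006,0,-1],[0,0,0.006,0,-1]],
  ],
)

```text
time_s: 16.5
tcp_pos: [0.5075, 0.1458, 0.1116]
ee_rot: [179.9, 0.0, 83.3]
wrist_force: [-1.5, -0.5, 7.4]
grip_width: 0.051
```

jog_arm(
  moves=[
    [[0,0,0.002,0,-1],[0,0,0.004,0,-1],[0,0,0.005,0,-1],[0,0,0.005,0,-1]],
  ],
)

```text
time_s: 16.9
tcp_pos: [0.5069, 0.1457, 0.1056]
ee_rot: [179.9, 0.0, 83.3]
wrist_force: [-0.8, -1.3, 3.6]
grip_width: 0.0509
```

jog_arm(
  moves=[
    [[0,0,0.002,0,-1],[0,0,0.004,0,-1],[0,0,0.006,0,-1],[0,0,0.008,0,-1],[0,0,0.009,0,-1],[0,0,0.009,0,-1]],
  ],
)

```text
time_s: 17.5
tcp_pos: [0.5063, 0.146, 0.0976]
ee_rot: [180.0, 0.0, 83.3]
wrist_force: [-8.3, -1.5, 13.0]
grip_width: 0.0507
```

```bash
python3 - <<'E'
from h import *
s=robot.state(); print(s["time_s"],s["tcp_pos"],s["ee_rot"],s["grip_width"],s["wrist_force"],s["wrist_torque"])
im=viewer.read_camera("scene"); x,y=310,164
cv2.imwrite("pics/s12.png",cv2.resize(im[y:y+70,x:x+70],(600,600),interpolation=cv2.INTER_CUBIC))
n="scene"
for z in (.131,.135,.139,.145): print(z,((proj(n,(.5066,.1454,z))-[x,y]+.5)*600/70).round())
im=viewer.read_camera("wrist");cv2.imwrite("pics/w12.png",im)
w=(im.min(2)>200).astype(np.uint8); w[:250]=0; w[350:]=0; w[:,:230]=0;w[:,335:]=0
c=max(cv2.findContours(w,cv2.RETR_EXTERNAL,cv2.CHAIN_APPROX_NONE)[0],key=cv2.contourArea); e=cv2.fitEllipse(c); print(e)
for z in (.131,.135): print(onz("wrist",*e[0],z))
E
```

```text
17.5 [0.50634624 0.14601566 0.09762021] [1.79996069e+02 1.14476380e-02 8.33144561e+01] 0.05068187181406094 [-8.25207376 -1.54518412 13.043973  ] [-0.26232526  1.48823523  0.01294052]
0.131 [312. 388.]
0.135 [313. 378.]
0.139 [314. 368.]
0.145 [316. 352.]
((281.0519714355469, 300.20306396484375), (76.9970932006836, 88.62106323242188), 89.48551940917969)
[0.50501481 0.14625824 0.131     ]
[0.50237128 0.14656584 0.135     ]
```

View pics/s12.png

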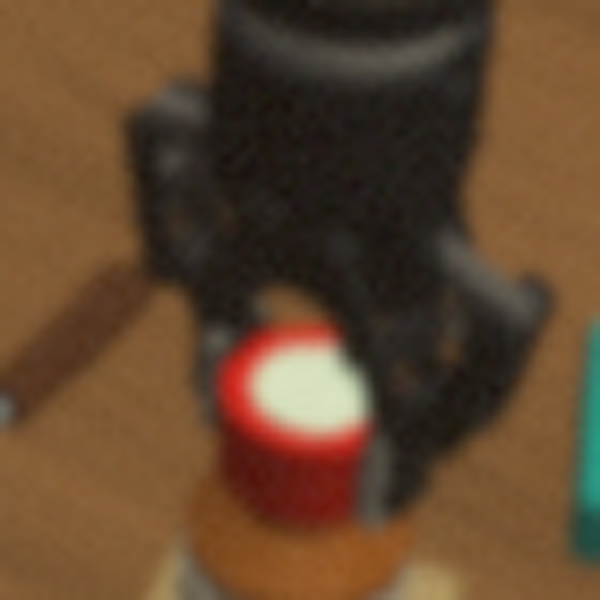

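View pics/w12.png

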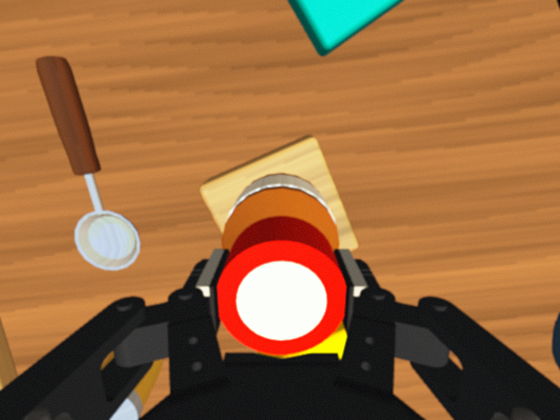

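jog_arm(
  moves=[
    [[0,-0.001,0,0,-1],[0,-0.002,0,0,-1],[0,-0.002,0.001,0,-1],[0,-0.002,0.001,0,-1],[0,-0.002,0.001,0,-1]],
  ],
)

```text
time_s: 18.1
tcp_pos: [0.5061, 0.1461, 0.0976]
ee_rot: [179.8, -0.0, 83.3]
wrist_force: [-3.2, -1.7, 15.5]
grip_width: 0.0506
```

jog_arm(
  moves=[
    [[0,-0.001,0.0005,0,-1],[0,-0.001,0.001,0,-1],[0,-0.001,0.001,0,-1],[0,-0.001,0.001,0,-1],[0,-0.001,0.001,0,-1],[0,-0.001,0.001,0,-1]],
  ],
)

```text
time_s: 18.7
tcp_pos: [0.5062, 0.1461, 0.0976]
ee_rot: [179.6, -0.0, 83.3]
wrist_force: [0.2, -2.7, 19.3]
grip_width: 0.0511
```

```bash
python3 - <<'E'
from h import *
f=[]
for i in range(2):
    im=viewer.read_camera("scene"); s=robot.state(); print(s["time_s"],s["tcp_pos"].round(4),s["ee_rot"].round(2),s["grip_width"],s["wrist_force"].round(1),s["wrist_torque"].round(2))
cv2.imwrite("pics/s13.png",im)
im=viewer.read_camera("top"); cv2.imwrite("pics/t13.png",im)
for d in spotter.search_frame("top","lever"): print(d)
E
```

```text
18.75 [0.5062 0.1461 0.0976] [ 1.7964e+02 -2.0000e-02  8.3290e+01] 0.05125858659846462 [-1.5 -2.  18.5] [-0.54  0.11  0.  ]
18.8 [0.5062 0.1461 0.0976] [ 1.7964e+02 -2.0000e-02  8.3290e+01] 0.05083136352779066 [-0.4 -2.7 18.4] [-0.51  0.18  0.03]
{'rect': [368.4, 209.3, 421.4, 242.3], 'confidence': 0.63}
{'rect': [108.4, 180.3, 146.8, 219.2], 'confidence': 0.55}
```

View pics/s13.png

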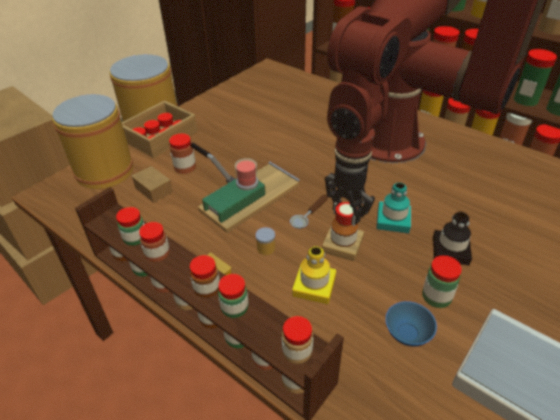

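View pics/t13.png

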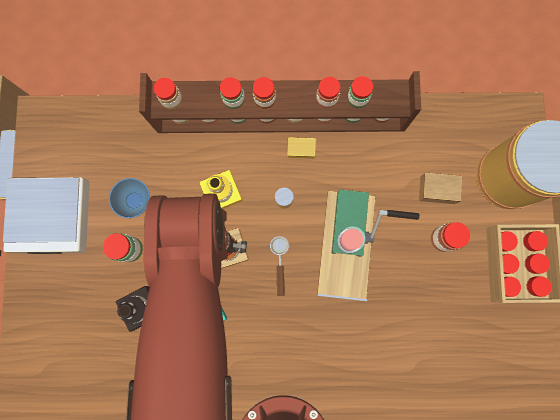

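```bash
python3 - <<'E'
from h import *
print(robot.finish_job()); s=robot.state(); print(s["time_s"],s["tcp_pos"],s["wrist_force"])
E
```

```text
the job is handed in; nothing more can be done
None
the job is handed in; nothing more can be done
```

The jar is closed and the job is handed in at about 19 s. The arm is still gripping the cap and pressing it down. The system reported no verdict.

1. **Lever:** I caged the handle between the pads and pulled it to its stop, where the force rose to about 10 N. I then eased it back over about 2 s. The last top picture shows it in its starting place.
2. **Cap:** I gripped the pushed-out cap on the tray and centred it over the amber jar's neck. I pressed until the force rose to about 7 N and dropped, then on down to a firm stop.
3. **Last checks:**
   - **Pressing force:** It was steady at about 18.5 N downward, with under 3 N sideways.
   - **Cap height:** In the scene camera the cap's top sits at the 131 mm home height. The fingertip height (0.0976 m) agrees and did not change as I pressed harder.
   - **Tilt:** The tool was within 0.4° of vertical.
   - **Other goods:** Those visible in the last pictures look unmoved.

**What disagreed:**
- The top camera put the neck about 2.7 mm from where the wrist and scene cameras put it, so I used the wrist and scene position.
- The force I read before the drop (about 7 N) was below the stated 10 to 20 N. I read it only at the end of each move, so the peak was probably missed.
- On first seating there was about 8 N of sideways force. I removed it by shifting the arm about 3 mm.

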